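Rack the checked plates by colour at the parcel desk

TASK

The two plates on the sloping check stand have been inspected: stand each one upright between the tines of the white-based rack, in the slot that has the tag of its own colour, before they are packed. The rubber bars in the rack that the plates stand on are set to a different height every time, so lower each plate slowly until you feel it rest on both bars, then let go: do not drop it in or press it hard. Leave the roll of tape and the pen cup between them where they are.

Things in the scene. Friction and masses are not known exactly. Their poses are not given: they have to be found in the camera images.
- plate_blue: blue glazed round flat plate, 140 mm diameter, 10 mm thick, 0.2 to 0.4 kg. Origin at its centre (mid thickness), z its axis. At the start it leans on the check stand 35 degrees from vertical, z pointing to the robot's right (-y) and up; its upper edge, leaning left (+y), is free for the top 45 mm: pinch it there across its thickness, fingers pointing down along the plate. Either face may look either way in the rack.
- plate_yellow: yellow glazed round flat plate, otherwise the same as the blue one. Which plate leans on the left and which on the right varies.
- stand: fixed plywood check stand, 330 mm long (its y, about along world x), 150 mm deep, origin under its centre; 6 mm thick sloping board, upper edge about 103 mm high. Two plates lean on it side by side, 160 mm apart, each on two short steel pegs that stick out of the board 35 mm either side of the plate's centre line.
- rack: fixed plate rack: white base 175 mm (its x) by 200 mm (its y, from -80 to +120), 12 mm thick, origin on its underside. Three slots run along its y, at x = -50, 0, +50 mm. Each has two pairs of 6 mm steel tines, at y = -42 and +42 mm; a pair is 15 mm apart inside (plate 10 mm), flared to 22 mm at the tops, 125 mm above the table.
- rack_bars (a point): point at the rack's middle on the base's top (12 mm above the table). Over it two black rubber bars, 8 mm thick, cross all slots at y = -35 and +35 mm of the rack; a plate stands on both, centred between. Their height is not measured: axes 26 to 61 mm above the table, both alike, staying put in normal handling. A seated plate's centre is 65 mm above the bars' axes (91 to 126 mm above the table).
- tag_blue: flat blue tag, 36 x 40 x 6 mm, fixed on the rack's base at the end of a slot. Its origin is not on the tag but at the middle of that slot, midway between its four tines, on the base's top (12 mm above the table); the tag lies 95 mm from there along +y. y runs along the slot, x across it (axis of a seated plate), z up. Which slot has which tag varies.
- tag_yellow: flat yellow tag, same size and origin as the blue tag, at another slot.
- tag_green: flat green tag, same size and origin, at the slot that stays empty.
- tape_roll: bystander: brown roll of packing tape lying flat, 100 mm across, 48 mm high, between the stand and the rack, origin under its centre.
- pen_cup: bystander: black open cup, 76 mm wide and 95 mm high, between the stand and the rack, origin under its centre.
Mind the look-alikes: they are no part of the job. Several things have the shape of the plate_blue; the one meant has the colours described above.

How it is judged:
By the outcome, as a careful person would: the job done as asked, in the order asked, and still so for the second after the job is handed in, with the robot touching nothing.
It also fails if it takes over 72 s, if anything falls off the work surface, if the arm or the gripper's body presses on something with over 40 N, if the wrist force passes 120 N, or if a joint passes its speed limit or range.

ROBOT

A 6-joint arm with a two-finger parallel gripper is mounted at the origin on the work surface. World frame = base frame: x ahead of the robot, y to its left, z up, the work surface at z = 0. Lengths are in m, angles in degrees, forces in N, time in s.
With the tool pointing down it reaches from about 0.25 to 0.725 m from the base axis. Payload 9.7 kg.
Tool frame: the origin (TCP) lies at the very end of the fingers, on their centre line; the grasp point (between the pads) lies 19 mm behind it; y points along the fingers, x is the direction in which the jaws open and shut, and the axes are right-handed (so a half turn about y gives the same grasp; the last joint's range is limited). The gripper opens to 85 mm and grips with 20 to 120 N. Pads are 22 mm wide; open, the fingers measure 114 mm over their backs; the gripper's body (76 mm by 85 mm) begins 54 mm behind the grasp point. The pads swing forward as they close: fully open they stand 13 mm farther back than shut.
Start: joints at [-73.052, 4.979, 10.078, 95.1, 0, 90], TCP at [0.16, -0.526, 0.231] pointing down, gripper open.
Joint ranges: [-179.16, 179.16], [-48.56, 103.87], [-65.8, 70.77], [-126.05, 130.52], [-82.76, 87.17], [-180, 180]. Speed limits (degrees/s): [127.2, 127.2, 147.25, 180, 180, 180].

INTERFACE

Orientations are given as [roll, pitch, yaw] about the fixed x, y, z axes, in that order (R = Rz(yaw) Ry(pitch) Rx(roll)).
In Python, from workcell import bot gives the robot as it stands.
- The arm moves only by the shell command python3 -m jog 'ROWS' [FORCE]. ROWS is JSON, a list of rows, each a list of 7 numbers: the closure, from 0 (fully open) to 1 (shut), then the shift along the world's x, y, z in units of 25 mm (1.0 is 25 mm), then the turn, a rotation vector about the world's x, y, z in units of 5 degrees (1.0 is 5 degrees). A call has 1 to 5 rows; each row is the pose to reach, as a shift and turn from the pose commanded when the call began; what a row does not reach only later rows make up. A row lasts 1/10 s, in which the tool goes at most 50 mm and 8.59 degrees, less where a joint would pass 70% of its speed; a pose out of reach is approached as far as the arm can. A call with a gripper value outside its range is refused whole. The fingers move at their own pace and stop on an object; FORCE is the grip in N (left out, the last holds). Time passes only in rows, so rows that repeat a pose let the fingers close. It gives the time, the measured TCP pose, the force and the opening at its end, in the units of the state.
- bot.get_obs(): the state, without advancing time (a new reading comes with each control period).
- bot.camera(name): name is "side" or "top"; returns (picture, depth): 400x640x3 uint8, red, green, blue; 400x640 float32, m along the optical axis (not along the pixel's ray), 0 where there is no reading.
- bot.camera_model(name): a dict with "fx", "fy", "cx", "cy" (pixels), "k1" (the pictures are not rectified: a ray, as slopes to the right and down, at radius r is drawn at 1 + k1 r^2 times it, then the intrinsics apply), "rvec" (rotation vector, rad) and "tvec" (3), from world to camera coordinates, as OpenCV has them. Camera axes: x right, y down, z forward; pixel columns grow to the right and rows downward; lengths in m; the calibration is good to about 2 mm. A picture is of the moment at which its call begins. camera_model takes no time and is no camera call.
- bot.job_done(): hands the job in, once; it reports no verdict.
Trained networks look in the newest picture that a camera, given by its name, has taken for a name from the list of things; names that differ only in an ending like _2 or _b are one class to them, and where a whole thing is asked for, a point or a joint stands for the part that bears it (a point fixed in the world has none). Each returns a list of dicts, best first, with "conf" (0 to 1); they miss things now and then, are a little off and sometimes report something else, mostly with a low value. They report only what shows in the picture. A call takes as long as a camera call. They do not tell look-alikes from the thing itself.
- bot.regions_of(camera, label): "pixels" (400x640 bool, what is visible of it) and "point" ([row, column] in pixels, amid what is visible of it).
The state is a dict: "time": time; "q": joint angles; "qd": joint speeds; "joint_efforts": joint torques, N m; "ee_pos": TCP position; "tcp_rot": TCP orientation; "wrist_force": force on the tool from outside, world axes, zero at the start; "torque": the same for the moment, N m; "opening": finger opening in m.
Only numpy, scipy, OpenCV 4.12 (cv2) and the standard library are available. Lean on these libraries where they do the work, as an engineer would, in place of code of your own. Each camera call takes 0.05 s, during which the arm holds its last target. There are 200 camera calls.

## Working session

There is one attempt and no reset: what is moved stays moved. The work goes in short steps, Python scripts to look and compute and a shell command to move; the robot and the scene stay as the last step left them, time stands still between calls to the robot, and variables do not carry over. Pictures are saved under pics/ and viewed, about 8 in all and at most 12, crops included, and the job is handed in when it is done.

```bash
ls; mkdir -p pics; cat > h.py <<'E'
import numpy as np, cv2
from workcell import bot
def snap(n,fn=None):
    p,d=bot.camera(n)
    if fn: cv2.imwrite('pics/'+fn,cv2.cvtColor(p,cv2.COLOR_RGB2BGR))
    return p,d
def world(n,d):
    m=bot.camera_model(n); K=np.array([[m['fx'],0,m['cx']],[0,m['fy'],m['cy']],[0,0,1.]])
    v,u=np.mgrid[:400,:640]
    x=cv2.undistortPoints(np.stack([u,v],-1).reshape(-1,1,2).astype(float),K,np.array([m['k1'],0,0,0,0.])).reshape(400,640,2)
    c=np.dstack([x*d[...,None],d]); R=cv2.Rodrigues(np.array(m['rvec'],float))[0]
    w=(c-np.array(m['tvec']).reshape(3))@R
    w[d<=0]=np.nan
    return w
E
python3 - <<'E'
from h import *
for n in('top','side'):
    p,d=snap(n,n+'0.png'); w=world(n,d)
    for l in('plate_blue','plate_yellow','stand','rack','rack_bars','tag_blue','tag_yellow','tag_green','tape_roll','pen_cup'):
        for r in bot.regions_of(n,l):
            m=r['pixels']; print(n,l,round(r['conf'],2),np.round(r['point']),m.sum(),np.round(np.nanmedian(w[m],0),3),p[m].mean(0).astype(int))
print(bot.get_obs())
E
```

```text
pics
top plate_blue 0.97 [193. 263.] 1655 [0.629 0.249 0.095] [45 67 89]
top plate_blue 0.64 [284. 163.] 2180 [0.406 0.521 0.01 ] [106  41 135]
top plate_blue 0.55 [145. 415.] 1797 [ 0.783 -0.163  0.009] [191 110 140]
top plate_yellow 0.82 [253. 271.] 1709 [0.471 0.226 0.098] [145  98   6]
top stand 0.59 [226. 281.] 3322 [0.548 0.206 0.011] [166 146  91]
top rack 0.57 [226. 434.] 4087 [ 0.547 -0.201  0.012] [161 159 161]
top rack_bars 0.57 [224. 434.] 4063 [ 0.546 -0.202  0.012] [160 159 161]
top rack_bars 0.5 [195. 412.] 200 [ 0.641 -0.158  0.017] [ 80 118 155]
top rack_bars 0.19 [252. 268.] 1810 [0.471 0.226 0.097] [145  98   8]
top tag_blue 0.5 [194. 413.] 239 [ 0.638 -0.157  0.016] [ 93 126 157]
top tag_yellow 0.64 [193. 452.] 194 [ 0.637 -0.258  0.017] [187 164  18]
top tag_green 0.75 [192. 430.] 204 [ 0.637 -0.208  0.017] [56 99 74]
top tape_roll 0.8 [263. 373.] 672 [ 0.452 -0.017  0.046] [164 133  81]
top pen_cup 0.76 [197. 354.] 723 [0.631 0.007 0.04 ] [19 18 19]
side plate_blue 0.97 [166. 331.] 636 [ 0.782 -0.16   0.007] [211 128 153]
side plate_blue 0.85 [211. 237.] 889 [0.
[... 837 characters left out ...]
[191. 338.] 808 [0.611 0.025 0.064] [37 35 37]
{'time': 1.1, 'q': array([-7.30526989e+01,  4.97809143e+00,  1.00782091e+01,  9.50996989e+01,
        1.01533279e-03,  9.00002033e+01]), 'qd': array([ 0.04325328, -0.00946547,  0.02500908, -0.01201296, -0.08292827,
        0.12079656]), 'joint_efforts': array([-6.65102816e-04, -5.20113337e+01,  4.64861119e+01,  1.89485057e-03,
        4.99854536e-05, -1.57254998e-06]), 'ee_pos': array([ 0.16032371, -0.52610817,  0.23129186]), 'tcp_rot': array([-8.99989847e+01, -4.18733852e-04, -7.30529021e+01]), 'wrist_force': array([-0.34108944, -0.47849836,  0.39242533]), 'torque': array([-0.00754383, -0.01742116,  0.02799338]), 'opening': 0.08533762663799366}
```

View pics/top0.png

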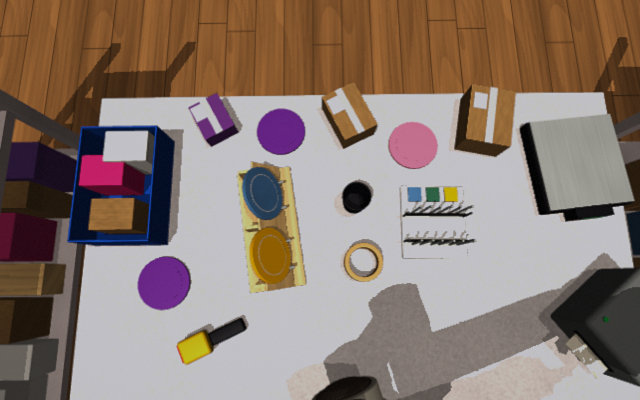

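```bash
cat > fit.py <<'E'
from h import *
from scipy.spatial.transform import Rotation as Rn
def mask(p,c):
    h=cv2.cvtColor(p,cv2.COLOR_RGB2HSV); 
    return h
p,d=snap('top'); w=world('top',d)
for l in('plate_blue','plate_yellow'):
    r=bot.regions_of('top',l)[0]; m=cv2.erode(r['pixels'].astype(np.uint8),np.ones((3,3)))>0
    P=w[m]; P=P[np.isfinite(P).all(1)]
    for _ in range(4):
        c=P.mean(0); n=np.linalg.svd(P-c,full_matrices=False)[2][2]; e=(P-c)@n; P=P[abs(e)<max(2.5*np.std(e),.002)]
    n=n*np.sign(n[2])
    mm=r['pixels']; Q=w[mm]; Q=Q[np.isfinite(Q).all(1)]; Q=Q[abs((Q-c)@n)<.006]
    t=np.array([0,0,1])-n*n[2]; t/=np.linalg.norm(t); s=np.cross(t,n)
    xy=np.c_[(Q-c)@s,(Q-c)@t].astype(np.float32)
    cc,rad=cv2.minEnclosingCircle(xy)
    C=c+cc[0]*s+cc[1]*t-n*.005
    print(l,'n',n.round(3),'tilt from vert',np.degrees(np.arcsin(n[2])).round(1),'C',C.round(4),'rad',round(rad,4),'top',(C+.07*t).round(4),'t',t.round(3),'s',s.round(3), 'ext',xy.min(0),xy.max(0))
for l in('tag_blue','tag_yellow','tag_green','rack'):
    r=bot.regions_of('top',l)[0]; Q=w[r['pixels']];Q=Q[np.isfinite(Q).all(1)];Q=Q[Q[:,2]<.022]
    print(l,Q.mean(0).round(4),cv2.minAreaRect(Q[:,:2].astype(np.float32)))
E
python3 fit.py
python3 - <<'E'
from h import *
p=cv2.imread('pics/top0.png'); s=cv2.imread('pics/side0.png')
a=cv2.resize(p[150:300,380:490],None,fx=4,fy=4,interpolation=cv2.INTER_CUBIC)
b=cv2.resize(s[110:230,340:440],None,fx=3.5,fy=5,interpolation=cv2.INTER_CUBIC)
cv2.imwrite('pics/rackc.png',np.hstack([a[:600],b[:600]]))
E
```

```text
plate_blue n [ 0.107 -0.824  0.556] tilt from vert 33.8 C [0.6323 0.2484 0.0866] rad 0.0718 top [0.6273 0.287  0.1447] t [-0.072  0.551  0.831] s [0.992 0.129 0.   ] ext [-0.06750108 -0.07571494] [0.0741892  0.06451508]
plate_yellow n [ 0.127 -0.82   0.558] tilt from vert 33.9 C [0.4742 0.2259 0.0868] rad 0.0712 top [0.4683 0.2645 0.1449] t [-0.085  0.551  0.83 ] s [0.988 0.153 0.   ] ext [-0.06843758 -0.07680223] [0.06912877 0.06390946]
tag_blue [ 0.6366 -0.2583  0.0166] ((0.6372920274734497, -0.25914832949638367), (0.03897157683968544, 0.03986674174666405), 88.99224853515625)
tag_yellow [ 0.6366 -0.2579  0.0166] ((0.6372941136360168, -0.25903233885765076), (0.03873956948518753, 0.03986674174666405), 88.99224853515625)
tag_green [ 0.638  -0.2075  0.0171] ((0.6379315853118896, -0.2072402387857437), (0.03487943485379219, 0.040253762155771255), 88.43305969238281)
rack [ 0.5465 -0.2022  0.0109] ((0.5633015036582947, -0.20983830094337463), (0.18566031754016876, 0.19945712387561798), 89.13798522949219)
```

View pics/rackc.png

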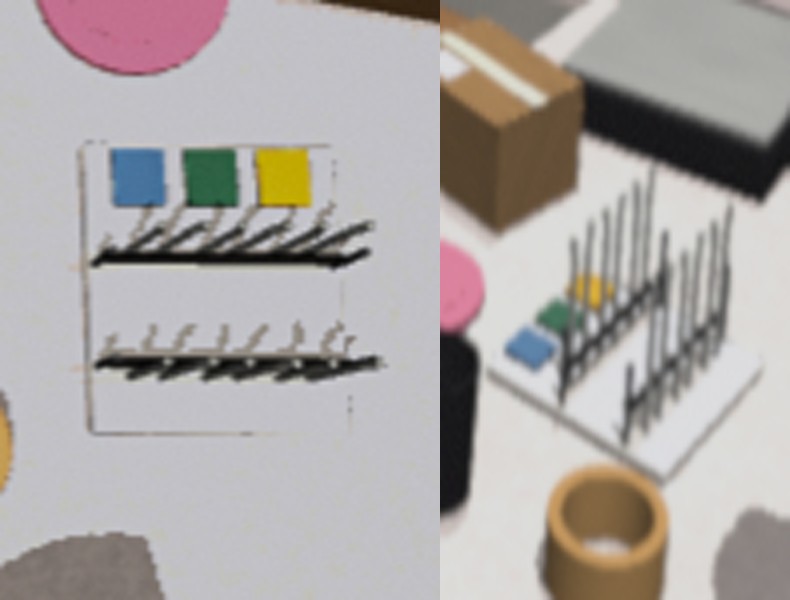

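Top view: the blue plate is at about (col 263, row 193) and the yellow at (270, 253), both on the stand. The look-alikes are purple plates at (281, 131) and (163, 283) and a pink one at (413, 145), all lying flat on the table. Tags from left to right are blue (414, 194), green (432, 194) and yellow (451, 194). The rack's y axis points along world +x. Next I check the choice of plates in a crop and get the exact rack pose.

```bash
cat > rack.py <<'E'
from h import *
def rack():
    out={}
    for n in('top','side'):
        p,d=snap(n); w=world(n,d); h=cv2.cvtColor(p,cv2.COLOR_RGB2HSV).astype(int)
        box=(w[...,0]>.58)&(w[...,0]<.68)&(w[...,1]>-.3)&(w[...,1]<-.12)&(w[...,2]<.03)&(h[...,1]>90)&(h[...,2]>50)
        for l,(a,b) in dict(blue=(95,115),green=(55,92),yellow=(18,35)).items():
            m=box&(h[...,0]>=a)&(h[...,0]<=b); Q=w[m]
            if len(Q)>20:
                out[n,l]=np.array(cv2.minAreaRect(Q[:,:2].astype(np.float32))[0]); print(n,l,len(Q),Q.mean(0).round(4),out[n,l].round(4),cv2.minAreaRect(Q[:,:2].astype(np.float32))[1])
        # base
        B=w[(w[...,0]>.4)&(w[...,0]<.68)&(w[...,1]>-.32)&(w[...,1]<-.09)&(w[...,2]<.016)&(w[...,2]>.007)]
        r=cv2.minAreaRect(B[:,:2].astype(np.float32)); print(n,'base',len(B),r, np.median(B[:,2]))
        # tines: heights >.03
        T=w[(w[...,0]>.45)&(w[...,0]<.63)&(w[...,1]>-.32)&(w[...,1]<-.09)&(w[...,2]>.02)&(w[...,2]<.15)]
        print(n,'tines x clusters',len(T),np.histogram(T[:,0],np.arange(.46,.63,.01)),'z',np.histogram(T[:,2],np.arange(.02,.14,.01))[0])
rack()
E
python3 rack.py
cat > tgt.py <<'E'
import sys; from h import *
from scipy.spatial.transform import Rotation as Rn
def delta(pos,R):
    o=bot.get_obs(); R0=Rn.from_euler('xyz',o['tcp_rot'],degrees=True)
    rv=np.degrees((R*R0.inv()).as_rotvec())/5; dp=(np.array(pos)-o['ee_pos'])/.025
    print('t',round(o['time'],2),'pos',o['ee_pos'].round(4),'rot',o['tcp_rot'].round(2),'F',o['wrist_force'].round(1),'open',round(o['opening'],4)); print('shift',dp.round(2),'turn',rv.round(2))
def Rt(n,t):  # tool x along n, y along -t
    return Rn.from_matrix(np.c_[n,-t,np.cross(n,-t)])
def plate_R(nh_deg,tilt):
    a=np.radians(nh_deg);b=np.radians(tilt); n=np.array([np.cos(a)*np.cos(b),np.sin(a)*np.cos(b),np.sin(b)])
    t=np.array([-np.cos(a)*np.sin(b),-np.sin(a)*np.sin(b),np.cos(b)]); return Rt(n,t),n,t
E
python3 - <<'E'
from tgt import *
R,n,t=plate_R(-82.4,34.5); C=np.array([.6323,.2484,.0866])
print('above');delta(C+t*.16,R); print('grasp');delta(C+t*.037,R)
p=cv2.imread('pics/top0.png'); cv2.imwrite('pics/pl.png',cv2.resize(p[150:300,230:310],None,fx=4,fy=4,interpolation=cv2.INTER_CUBIC))
E
```

```text
top blue 172 [ 0.6398 -0.1583  0.017 ] [ 0.6397 -0.1577] (0.03464888036251068, 0.03778250887989998)
top green 157 [ 0.6379 -0.2085  0.0168] [ 0.6377 -0.2086] (0.03554733097553253, 0.03615063428878784)
top yellow 197 [ 0.6372 -0.2585  0.0169] [ 0.6369 -0.2597] (0.0403214693069458, 0.03956805542111397)
top base 3534 ((0.5632118582725525, -0.20618508756160736), (0.17559807002544403, 0.19972741603851318), 88.87584686279297) 0.01113463032381002
top tines x clusters 743 (array([  0,   0,   0,  83, 186,  43,   0,   0,   0,   0,   0, 149, 273,
         0,   0,   2]), array([0.46, 0.47, 0.48, 0.49, 0.5 , 0.51, 0.52, 0.53, 0.54, 0.55, 0.56,
       0.57, 0.58, 0.59, 0.6 , 0.61, 0.62])) z [ 35 232 105  37  57  53  34  39  50  35  66]
side blue 45 [ 0.6396 -0.1571  0.0151] [ 0.6405 -0.1589] (0.030969690531492233, 0.0350242480635643)
side yellow 34 [ 0.6358 -0.2578  0.0151] [ 0.6381 -0.2561] (0.037790536880493164, 0.0379931703209877)
side base 1144 ((0.5633687973022461, -0.20560693740844727), (0.17939378321170807, 0.20243996381759644), 88.51183319091797) 0.009815889940284709
side tines x clusters 804 (array([  0,   0,   0,  33, 353,  23,   0,   0,   0,   0,   0,  87, 302,
         6,   0,   0]), array([0.46, 0.47, 0.48, 0.49, 0.5 , 0.51, 0.52, 0.53, 0.54, 0.55, 0.56,
       0.57, 0.58, 0.59, 0.6 , 0.61, 0.62])) z [ 54 181  66  85  78  65  60  65  61  65  24]
above
t 1.55 pos [ 0.1603 -0.5261  0.2313] rot [-90.     0.   -73.05] F [-0.2  0.2 -0.2] open 0.0854
shift [18.4  34.57 -0.51] turn [-6.75 -1.47 -1.81]
grasp
t 1.55 pos [ 0.1603 -0.5261  0.2313] rot [-90.     0.   -73.05] F [-0.2  0.2 -0.2] open 0.0854
shift [18.77 31.81 -4.57] turn [-6.75 -1.47 -1.81]
```

View pics/pl.png

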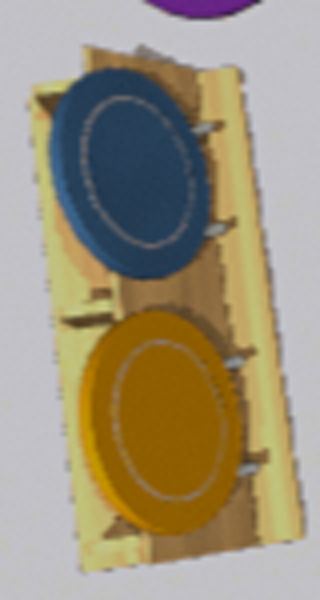

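The crop confirms the blue plate sits at the far end (col 263, row 193) and the yellow at the near end. Rack estimates from the tags and the base agree: origin about (0.543, -0.206), with its x axis at about -91.2°. Now I travel to above the blue plate.

```bash

python3 -m jog '[[0,0.8,1.6,0.4,-0.3,-0.1,-0.1],[0,1.7,3.2,0.8,-0.6,-0.2,-0.2],[0,2.5,4.8,1.2,-1,-0.2,-0.3],[0,3.4,6.4,1.6,-1.3,-0.3,-0.4],[0,4.2,8,2,-1.7,-0.4,-0.4]]' 60
python3 -m jog '[[0,0.8,1.6,0.2,-0.3,-0.1,-0.1],[0,1.7,3.2,0.4,-0.6,-0.2,-0.2],[0,2.5,4.8,0.6,-1,-0.2,-0.3],[0,3.4,6.4,0.8,-1.3,-0.3,-0.4],[0,4.2,8,1,-1.7,-0.4,-0.4]]'
python3 -m jog '[[0,0.8,1.6,0,-0.3,-0.1,-0.1],[0,1.7,3.2,0,-0.6,-0.2,-0.2],[0,2.5,4.8,0,-1,-0.2,-0.3],[0,3.4,6.4,0,-1.3,-0.3,-0.4],[0,4.2,8,0,-1.7,-0.4,-0.4]]'
python3 -m jog '[[0,0.8,1.6,0,-0.3,-0.1,-0.1],[0,1.7,3.2,0,-0.6,-0.2,-0.2],[0,2.5,4.8,0,-1,-0.2,-0.3],[0,3.4,6.4,0,-1.3,-0.3,-0.4],[0,4.2,8,0,-1.7,-0.4,-0.4]]'
cat > blue.py <<'E'
from tgt import *
R,n,t=plate_R(-82.4,34.5); C=np.array([.6323,.2484,.0866])
print('above');delta(C+t*.15,R); print('grasp');delta(C+t*.037,R)
E
python3 blue.py
```

```text
time: 2.05
ee_pos: [0.2657, -0.3246, 0.2817]
tcp_rot: [-90.4, -8.8, -75.1]
wrist_force: [1.5, -0.0, -0.6]
opening: 0.0856
time: 2.55
ee_pos: [0.3708, -0.1243, 0.307]
tcp_rot: [-90.4, -17.6, -77.1]
wrist_force: [1.8, -0.7, 0.7]
opening: 0.0856
time: 3.05
ee_pos: [0.4835, 0.0024, 0.3056]
tcp_rot: [-90.4, -24.4, -75.4]
wrist_force: [-0.7, -0.0, 0.8]
opening: 0.0856
time: 3.55
ee_pos: [0.5961, 0.0293, 0.3051]
tcp_rot: [-90.5, -31.2, -72.6]
wrist_force: [-0.4, -0.2, 0.7]
opening: 0.0853
above
t 3.55 pos [0.5961 0.0293 0.3051] rot [-90.49 -31.17 -72.58] F [-0.4 -0.2  0.7] open 0.0853
shift [ 1.   12.13 -3.8 ] turn [-0.63 -0.22 -1.91]
grasp
t 3.55 pos [0.5961 0.0293 0.3051] rot [-90.49 -31.17 -72.58] F [-0.4 -0.2  0.7] open 0.0853
shift [ 1.34  9.6  -7.52] turn [-0.63 -0.22 -1.91]
```

```bash
python3 -c "
from h import *; print(bot.get_obs()['q'].round(1))"
python3 -m jog '[[0,0.2,1.6,-0.2,0,0,-0.2],[0,0.3,3.2,-0.4,0,0,-0.4],[0,0.4,4.8,-0.8,-0.2,0,-0.6],[0,0.5,6.4,-1,-0.2,0,-0.8],[0,0.5,8,-1,-0.2,0,-1]]'
python3 -c "
from h import *; print(bot.get_obs()['q'].round(1))"; python3 blue.py
```

```text
[ 17.1  10.3  19.6  99.7 -31.2 179.9]
time: 4.05
ee_pos: [0.6472, 0.0587, 0.2829]
tcp_rot: [-91.0, -29.9, -71.7]
wrist_force: [0.5, -0.3, 0.3]
opening: 0.0853
[ 17.8  18.4  27.2  99.7 -29.9 179.9]
above
t 4.05 pos [0.6472 0.0587 0.2829] rot [-90.96 -29.92 -71.65] F [ 0.5 -0.3  0.3] open 0.0853
shift [-1.04 10.96 -2.91] turn [-0.86 -0.36 -2.05]
grasp
t 4.05 pos [0.6472 0.0587 0.2829] rot [-90.96 -29.92 -71.65] F [ 0.5 -0.3  0.3] open 0.0853
shift [-0.71  8.42 -6.63] turn [-0.86 -0.36 -2.05]
```

Joint 6 is at its limit, so I use the half-turned grasp (tool x = -n). I rotate about the tool's long axis while moving across.

```bash

python3 -m jog '[[0,0,0.6,0,-0.24,0.81,1.47],[0,0,1.2,0,-0.48,1.62,2.94],[0,0,1.8,0,-0.72,2.43,4.41],[0,0,2.4,0,-0.96,3.24,5.88],[0,-0.2,3,0,-1.2,4.05,7.35]]'
python3 -m jog '[[0,0,0.6,0,-0.24,0.81,1.47],[0,0,1.2,0,-0.48,1.62,2.94],[0,0,1.8,0,-0.72,2.43,4.41],[0,0,2.4,0,-0.96,3.24,5.88],[0,-0.2,3,0,-1.2,4.05,7.35]]'
python3 -m jog '[[0,0,0.6,0,-0.24,0.81,1.47],[0,0,1.2,0,-0.48,1.62,2.94],[0,0,1.8,0,-0.72,2.43,4.41],[0,0,2.4,0,-0.96,3.24,5.88],[0,-0.2,3,0,-1.2,4.05,7.35]]'
python3 -m jog '[[0,0,0.4,0,-0.24,0.81,1.47],[0,0,0.8,0,-0.48,1.62,2.94],[0,0,1.2,0,-0.72,2.43,4.41],[0,0,1.6,0,-0.96,3.24,5.88],[0,-0.2,2,0,-1.2,4.05,7.35]]'
sed -i 's/^def Rt(n,t):.*/def Rt(n,t): n=-n;/; s/^    return Rn.from_matrix/    return Rn.from_matrix/' tgt.py
python3 - <<'E'
s=open('tgt.py').read().replace("def Rt(n,t): n=-n;\n","def Rt(n,t):\n    n=-n\n"); open('tgt.py','w').write(s)
E
python3 blue.py; python3 -c "
from h import *; print(bot.get_obs()['q'].round(1))"
```

```text
time: 4.55
ee_pos: [0.6422, 0.1335, 0.2835]
tcp_rot: [-111.9, -20.9, -25.2]
wrist_force: [0.9, 0.1, 0.1]
opening: 0.0858
time: 5.05
ee_pos: [0.6373, 0.2085, 0.2834]
tcp_rot: [-119.8, -1.7, 13.6]
wrist_force: [0.5, -0.6, 0.4]
opening: 0.0858
time: 5.55
ee_pos: [0.6325, 0.2835, 0.2833]
tcp_rot: [-114.0, 18.3, 51.6]
wrist_force: [0.1, 0.7, 0.3]
opening: 0.0857
time: 6.05
ee_pos: [0.6257, 0.3316, 0.2784]
tcp_rot: [-94.5, 29.7, 96.8]
wrist_force: [-0.6, 1.1, -0.1]
opening: 0.0854
above
t 6.05 pos [0.6257 0.3316 0.2784] rot [-94.5   29.68  96.83] F [-0.6  1.1 -0.1] open 0.0854
shift [-0.18  0.04 -2.73] turn [-1.05  0.64 -0.32]
grasp
t 6.05 pos [0.6257 0.3316 0.2784] rot [-94.5   29.68  96.83] F [-0.6  1.1 -0.1] open 0.0854
shift [ 0.15 -2.5  -6.45] turn [-1.05  0.64 -0.32]
[ 38.6  48.6  70.6 124.6 -27.4  33.7]
```

```bash

python3 -m jog '[[0,0,-0.1,-0.6,-0.2,0.1,-0.1],[0,-0.1,-0.2,-1.4,-0.5,0.3,-0.2],[0,-0.1,-0.3,-2.2,-0.8,0.5,-0.3],[0,-0.1,-0.5,-3,-1.05,0.64,-0.32],[0,-0.1,-0.7,-3.6,-1.05,0.64,-0.32]]'
python3 -c "
from h import *; print(bot.get_obs()['q'].round(1))"; python3 blue.py
```

```text
time: 6.55
ee_pos: [0.6232, 0.3146, 0.1888]
tcp_rot: [-90.4, 34.4, 97.2]
wrist_force: [-0.3, 0.8, -0.3]
opening: 0.0855
[ 38.3  46.5  54.9 117.5 -29.2  36. ]
above
t 6.55 pos [0.6232 0.3146 0.1888] rot [-90.41  34.41  97.17] F [-0.3  0.8 -0.3] open 0.0855
shift [-0.09  0.72  0.86] turn [-0.03  0.06  0.04]
grasp
t 6.55 pos [0.6232 0.3146 0.1888] rot [-90.41  34.41  97.17] F [-0.3  0.8 -0.3] open 0.0855
shift [ 0.25 -1.82 -2.87] turn [-0.03  0.06  0.04]
```

```bash

python3 -m jog '[[0,0.1,-0.5,-0.7,0,0,0],[0,0.1,-0.9,-1.4,0,0.05,0],[0,0.2,-1.3,-2,0,0.06,0.04],[0,0.25,-1.65,-2.6,0,0.06,0.04],[0,0.25,-1.82,-2.87,0,0.06,0.04]]'
python3 -c "
from h import *; print(bot.get_obs()['q'].round(1))
a,_=snap('top');b,_=snap('side')
a=cv2.resize(a[130:260,220:320],None,fx=4,fy=4);b=cv2.resize(b[150:280,220:310],None,fx=4,fy=4)
cv2.imwrite('pics/g1.png',np.hstack([a,b])[...,::-1])"; python3 blue.py
```

```text
time: 7.05
ee_pos: [0.6292, 0.268, 0.1186]
tcp_rot: [-90.1, 34.3, 97.5]
wrist_force: [-1.2, -0.0, 0.1]
opening: 0.0854
[ 35.1  39.3  36.  104.1 -30.   32.3]
above
t 7.15 pos [0.629  0.2686 0.1195] rot [-90.17  34.28  97.48] F [-0.2 -0.4  0.4] open 0.0853
shift [-0.32  2.56  3.63] turn [-0.05  0.02  0.  ]
grasp
t 7.15 pos [0.629  0.2686 0.1195] rot [-90.17  34.28  97.48] F [-0.2 -0.4  0.4] open 0.0853
shift [ 0.02  0.02 -0.1 ] turn [-0.05  0.02  0.  ]
```

View pics/g1.png

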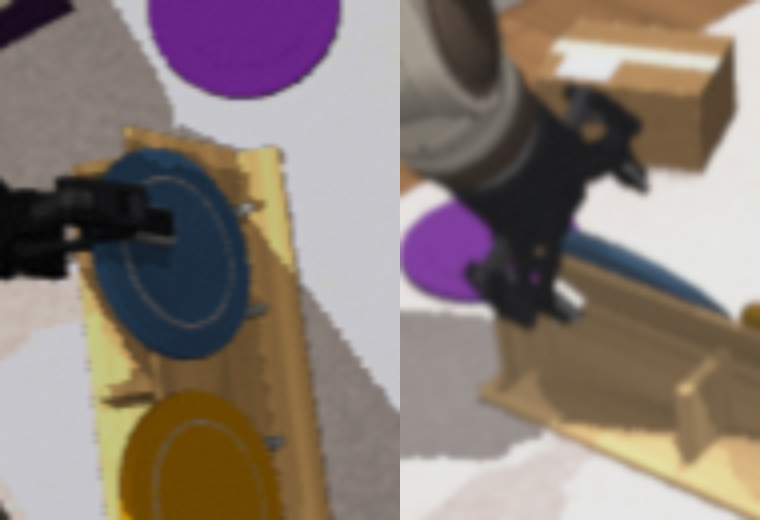

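The jaws straddle the upper edge of the blue plate, with the lower finger clear behind the board. Closing now.

```bash

python3 -m jog '[[0.3,0,0,0,0,0,0],[0.5,0,0,0,0,0,0],[0.65,0,0,0,0,0,0],[0.75,0,0,0,0,0,0],[0.8,0,0,0,0,0,0]]' 60
python3 -m jog '[[0.84,0,0,0,0,0,0],[0.88,0,0,0,0,0,0],[0.92,0,0,0,0,0,0],[1,0,0,0,0,0,0],[1,0,0,0,0,0,0]]'
python3 -m jog '[[1,0,0,0,0,0,0],[1,0,0,0,0,0,0],[1,0,0,0,0,0,0]]'
```

```text
time: 7.65
ee_pos: [0.6291, 0.27, 0.1208]
tcp_rot: [-90.3, 34.2, 97.5]
wrist_force: [-1.2, -0.3, -0.2]
opening: 0.017
time: 8.15
ee_pos: [0.6291, 0.2697, 0.1209]
tcp_rot: [-90.3, 34.2, 97.5]
wrist_force: [-0.6, 0.3, 2.6]
opening: 0.0089
time: 8.45
ee_pos: [0.6291, 0.2698, 0.1208]
tcp_rot: [-90.3, 34.2, 97.5]
wrist_force: [-0.8, 1.2, 3.7]
opening: 0.0087
```

```bash

python3 -m jog '[[1,0,0.15,0.2,0,0,0],[1,0,0.4,0.6,0,0,0],[1,-0.1,0.7,1,0,0,0],[1,-0.1,1,1.5,0,0,0],[1,-0.2,1.3,2,0,0,0]]'
python3 -m jog '[[1,0,-0.2,0.5,0,0,0],[1,0,-0.6,1.2,0,0,0],[1,0,-1.2,2,0,0,0],[1,0,-2,2.8,0,0,0],[1,0,-3,3.6,0,0,0]]'
cat > slot.py <<'E'
from tgt import *
import sys
S={'blue':(.5443,-.156),'yellow':(.5423,-.256)}[sys.argv[1]]
R,n,t=plate_R(-91.2,0); delta([*S,float(sys.argv[2])],R)
print(bot.get_obs()['q'].round(1))
E
python3 slot.py blue .28
```

```text
time: 8.95
ee_pos: [0.6239, 0.3026, 0.1701]
tcp_rot: [-90.2, 34.2, 97.5]
wrist_force: [-0.8, 0.2, -3.7]
opening: 0.0088
time: 9.45
ee_pos: [0.624, 0.2253, 0.2627]
tcp_rot: [-90.3, 34.2, 97.5]
wrist_force: [0.5, 0.1, -3.6]
opening: 0.009
t 9.45 pos [0.624  0.2253 0.2627] rot [-90.35  34.2   97.45] F [ 0.5  0.1 -3.6] open 0.009
shift [ -3.19 -15.25   0.69] turn [ 6.83  0.44 -1.7 ]
[ 32.6  36.9  48.7 117.5 -30.8  29.3]
```

```bash

python3 -m jog '[[1,-0.2,-0.8,0.3,0.4,0,-0.1],[1,-0.4,-2,0.6,1,0,-0.2],[1,-0.7,-3.3,0.8,1.7,0.1,-0.4],[1,-1,-4.6,1,2.4,0.1,-0.6],[1,-1.3,-6,1,3.1,0.2,-0.8]]'
python3 -m jog '[[1,-0.3,-1.4,0,0.7,0,-0.2],[1,-0.6,-2.8,0,1.4,0,-0.4],[1,-1,-4.2,0,2.1,0.1,-0.6],[1,-1.3,-5.6,0,2.8,0.2,-0.7],[1,-1.6,-7,0,3.4,0.2,-0.8]]'
python3 slot.py blue .28
```

```text
time: 9.95
ee_pos: [0.5904, 0.0745, 0.2883]
tcp_rot: [-91.0, 18.6, 93.1]
wrist_force: [-0.6, -1.0, -3.3]
opening: 0.0092
time: 10.45
ee_pos: [0.5496, -0.1006, 0.2875]
tcp_rot: [-90.3, 1.6, 89.2]
wrist_force: [1.0, 0.5, -3.9]
opening: 0.0089
t 10.45 pos [ 0.5496 -0.1006  0.2875] rot [-90.31   1.62  89.22] F [ 1.   0.5 -3.9] open 0.0089
shift [-0.21 -2.22 -0.3 ] turn [ 0.33  0.06 -0.09]
[ -9.6   7.3  19.  101.1  -1.6  -8.8]
```

```bash

python3 -m jog '[[1,-0.1,-0.7,0,0.1,0,0],[1,-0.15,-1.4,0,0.2,0.06,-0.05],[1,-0.2,-2,0,0.33,0.06,-0.09],[1,-0.21,-2.22,0,0.33,0.06,-0.09],[1,-0.21,-2.22,-0.3,0.33,0.06,-0.09]]'
cat > held.py <<'E'
import sys
from tgt import *
col=sys.argv[1]; a,b={'blue':(95,120),'yellow':(14,35)}[col]
o=bot.get_obs(); T=o['ee_pos']
for n in('top','side'):
    p,d=snap(n,(sys.argv[2]+n+'.png') if len(sys.argv)>2 else None); w=world(n,d); h=cv2.cvtColor(p,cv2.COLOR_RGB2HSV).astype(int)
    m=(h[...,0]>=a)&(h[...,0]<=b)&(h[...,1]>90)&(abs(w-T).max(-1)<.15)&(w[...,2]>.05)&(w[...,2]<T[2]+.02)
    m=cv2.erode(m.astype(np.uint8),np.ones((2,2)))>0
    P=w[m]; F=P[:]
    if len(P)<30: print(n,'few',len(P)); continue
    print(n,len(P),'min',np.percentile(P,1,0).round(4),'max',np.percentile(P,99,0).round(4))
    for _ in range(5):
        c=F.mean(0); nn=np.linalg.svd(F-c,full_matrices=False)[2][2]; e=(F-c)@nn; F=F[abs(e)<max(2*np.std(e),.0015)]
    nn*=-np.sign(nn[1]); print('  plane n',nn.round(3),'yaw',np.degrees(np.arctan2(nn[1],nn[0])).round(2),'tilt',np.degrees(np.arcsin(nn[2])).round(2),'c',c.round(4),len(F))
E
python3 slot.py blue .28; python3 held.py blue pics_; python3 - <<'E'
import cv2,numpy as np
E
ls; python3 - <<'E'
import cv2,numpy as np
a=cv2.imread('pics_top.png')
if a is None: a=cv2.imread('pics/pics_top.png'); b=cv2.imread('pics/pics_side.png')
a=cv2.resize(a[140:300,370:490],None,fx=3.3,fy=3.3);b=cv2.resize(b[60:220,320:440],None,fx=3.3,fy=3.3)
cv2.imwrite('pics/held1.png',np.hstack([a,b]))
E
```

```text
time: 10.95
ee_pos: [0.5457, -0.1547, 0.2796]
tcp_rot: [-90.0, 0.1, 88.8]
wrist_force: [-0.1, 0.3, -3.2]
opening: 0.0093
t 10.95 pos [ 0.5457 -0.1547  0.2796] rot [-89.99   0.12  88.76] F [-0.1  0.3 -3.2] open 0.0093
shift [-0.06 -0.05  0.02] turn [ 0.02 -0.    0.01]
[-1.580e+01  8.800e+00  1.980e+01  1.009e+02 -1.000e-01 -1.450e+01]
top 631 min [ 0.479  -0.1557  0.1914] max [ 0.6031 -0.1467  0.2977]
  plane n [-0.019 -1.     0.001] yaw -91.08 tilt 0.03 c [ 0.5326 -0.1483  0.2486] 540
side 1084 min [ 0.4811 -0.1548  0.1759] max [ 0.6032 -0.1431  0.2913]
  plane n [-0.03  -0.999  0.013] yaw -91.72 tilt 0.74 c [ 0.5403 -0.1487  0.2325] 928
blue.py
fit.py
h.py
held.py
pics
rack.py
slot.py
tgt.py[ WARN:0@0.021] global loadsave.cpp:275 findDecoder imread_('pics_top.png'): can't open/read file: check file path/integrity
```

View pics/held1.png

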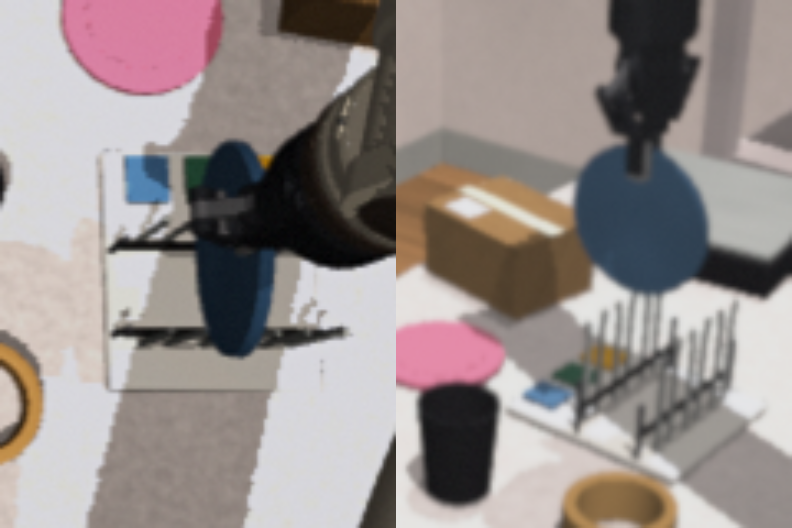

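```bash
cat > chk.py <<'E'
import sys
from tgt import *
col=sys.argv[1]; a,b={'blue':(95,120),'yellow':(14,35)}[col]
T=bot.get_obs()['ee_pos']
for n in('top','side'):
    p,d=snap(n); w=world(n,d); h=cv2.cvtColor(p,cv2.COLOR_RGB2HSV).astype(int)
    m=(h[...,0]>=a)&(h[...,0]<=b)&(h[...,1]>90)&(abs(w-T).max(-1)<.15)&(w[...,2]>.05)&(w[...,2]<T[2]+.02)
    P=w[m]; P=P[abs(P[:,1]-np.median(P[:,1]))<.006]
    print(n,'circ',cv2.minEnclosingCircle(P[:,[0,2]].astype(np.float32)),'TCP',T.round(4))
    dark=(h[...,2]<90)&(w[...,1]>-.31)&(w[...,1]<-.10)
    for lo,hi in((.46,.54),(.54,.62)):
        B=w[dark&(w[...,0]>lo)&(w[...,0]<hi)&(w[...,2]>.02)&(w[...,2]<.075)]
        k=np.histogram(B[:,2],np.arange(.02,.076,.005))[0]
        U=w[dark&(w[...,0]>lo)&(w[...,0]<hi)&(w[...,2]>.08)&(w[...,2]<.13)]
        print('  x',lo,'z hist',k,'x med by z',np.median(B[:,0]).round(4),'upper',len(U),np.median(U[:,0]).round(4) if len(U) else '')
E
python3 chk.py blue
```

```text
top circ ((0.5445489883422852, 0.2405289262533188), 0.0683053582906723) TCP [ 0.5457 -0.1531  0.2774]
  x 0.46 z hist [ 4  6 12 52 18  4  6  7  5 13  7] x med by z 0.5073 upper 71 0.5008
  x 0.54 z hist [ 0  1  4 42 23  3  2  2  3  5  4] x med by z 0.5792 upper 7 0.5843
side circ ((0.5435061454772949, 0.23554301261901855), 0.06899095326662064) TCP [ 0.5457 -0.1531  0.2774]
  x 0.46 z hist [ 0  0  7 28  7 11  4  0  1  0  0] x med by z 0.5076 upper 5 0.5018
  x 0.54 z hist [ 2  4 18 51  4  2  2  3  4  2  0] x med by z 0.5789 upper 0
```

```bash

python3 -m jog '[[1,0,-0.05,-0.3,0,0,0],[1,0,-0.1,-0.7,0,0,0],[1,0,-0.1,-1,0,0,0],[1,0,-0.1,-1.2,0,0,0],[1,0,-0.1,-1.2,0,0,0]]'
python3 held.py blue pics/l1; python3 slot.py blue .14
ls pics; python3 - <<'E'
import cv2,numpy as np
a=cv2.imread('pics/pics/l1top.png') ; a=a if a is not None else cv2.imread('pics/l1top.png')
E
```

```text
time: 11.65
ee_pos: [0.546, -0.1556, 0.2469]
tcp_rot: [-89.8, 0.0, 88.9]
wrist_force: [0.7, -0.1, -3.9]
opening: 0.0091
top 563 min [ 0.4792 -0.1568  0.1621] max [ 0.6042 -0.1477  0.2649]
  plane n [-0.017 -1.    -0.002] yaw -90.98 tilt -0.09 c [ 0.533  -0.1492  0.2165] 478
side 1020 min [ 0.4801 -0.1563  0.1479] max [ 0.602  -0.1454  0.2588]
  plane n [-0.028 -1.     0.008] yaw -91.62 tilt 0.44 c [ 0.5405 -0.1506  0.2031] 878
t 11.75 pos [ 0.5463 -0.1557  0.2481] rot [-8.985e+01  3.000e-02  8.888e+01] F [-0.2  0.  -3.3] open 0.0091
shift [-0.08 -0.01 -4.33] turn [ 0.01 -0.03 -0.02]
[-15.9   8.1  15.3  97.4  -0.1 -14.8]
g1.png
held1.png
pics_side.png
pics_top.png
pl.png
rackc.png
side0.png
top0.png[ WARN:0@0.028] global loadsave.cpp:275 findDecoder imread_('pics/pics/l1top.png'): can't open/read file: check file path/integrity
[ WARN:0@0.028] global loadsave.cpp:275 findDecoder imread_('pics/l1top.png'): can't open/read file: check file path/integrity
```

```bash

python3 -m jog '[[1,-0.05,-0.03,-0.3,0,0,0],[1,-0.05,-0.03,-0.6,0,0,0],[1,-0.05,-0.03,-0.9,0,0,0],[1,-0.05,-0.03,-1.2,0,0,0],[1,-0.05,-0.03,-1.5,0,0,0]]'
python3 -m jog '[[1,0,0,-0.3,0,0,0],[1,0,0,-0.6,0,0,0],[1,0,0,-0.9,0,0,0],[1,0,0,-1.2,0,0,0],[1,0,0,-1.5,0,0,0]]'
python3 slot.py blue .14; python3 held.py blue
```

```text
time: 12.25
ee_pos: [0.5449, -0.1565, 0.2097]
tcp_rot: [-89.8, 0.0, 88.9]
wrist_force: [0.7, 0.5, -3.8]
opening: 0.0093
time: 12.75
ee_pos: [0.5451, -0.1565, 0.1725]
tcp_rot: [-89.9, 0.0, 88.9]
wrist_force: [0.3, 0.3, -3.6]
opening: 0.0089
t 12.75 pos [ 0.5451 -0.1565  0.1725] rot [-8.986e+01  3.000e-02  8.888e+01] F [ 0.3  0.3 -3.6] open 0.0089
shift [-0.03  0.02 -1.3 ] turn [ 0.01 -0.03 -0.02]
[-16.    6.6   5.4  88.8  -0.1 -14.9]
top 422 min [ 0.4788 -0.1579  0.0879] max [ 0.6039 -0.1484  0.1908]
  plane n [-0.017 -1.    -0.003] yaw -91.0 tilt -0.17 c [ 0.5332 -0.1499  0.1448] 347
side 839 min [ 0.4821 -0.1569  0.0693] max [ 0.6019 -0.146   0.186 ]
  plane n [-0.025 -1.     0.003] yaw -91.44 tilt 0.17 c [ 0.5402 -0.1515  0.129 ] 726
```

```bash

python3 -m jog '[[1,0,0,-0.12,0,0,0],[1,0,0,-0.24,0,0,0],[1,0,0,-0.36,0,0,0],[1,0,0,-0.48,0,0,0],[1,0,0,-0.6,0,0,0]]'
python3 -m jog '[[1,0,0,-0.04,0,0,0],[1,0,0,-0.08,0,0,0],[1,0,0,-0.12,0,0,0],[1,0,0,-0.16,0,0,0],[1,0,0,-0.2,0,0,0]]'
```

```text
time: 13.35
ee_pos: [0.5451, -0.1565, 0.1579]
tcp_rot: [-89.9, 0.0, 88.9]
wrist_force: [-0.1, -0.3, -4.1]
opening: 0.0091
time: 13.85
ee_pos: [0.5451, -0.1565, 0.1531]
tcp_rot: [-89.9, 0.0, 88.9]
wrist_force: [-0.5, 0.5, -3.3]
opening: 0.0094
```

```bash
python3 -m jog '[[1,0,0,-0.02,0,0,0],[1,0,0,-0.04,0,0,0],[1,0,0,-0.06,0,0,0],[1,0,0,-0.08,0,0,0]]'
```

```text
time: 14.25
ee_pos: [0.5451, -0.1565, 0.1511]
tcp_rot: [-89.9, 0.0, 88.9]
wrist_force: [0.6, -0.4, -3.8]
opening: 0.0088
```

```bash
python3 -m jog '[[1,0,0,-0.03,0,0,0],[1,0,0,-0.06,0,0,0],[1,0,0,-0.09,0,0,0],[1,0,0,-0.12,0,0,0]]'
```

```text
time: 14.65
ee_pos: [0.545, -0.1565, 0.148]
tcp_rot: [-89.9, 0.0, 88.9]
wrist_force: [0.1, 0.4, -3.6]
opening: 0.0092
```

```bash
python3 -m jog '[[1,0,0,-0.02,0,0,0],[1,0,0,-0.04,0,0,0],[1,0,0,-0.06,0,0,0],[1,0,0,-0.08,0,0,0]]'
```

```text
time: 15.05
ee_pos: [0.5451, -0.1565, 0.1461]
tcp_rot: [-89.9, 0.0, 88.9]
wrist_force: [-0.7, -0.3, -4.2]
opening: 0.009
```

```bash
python3 -m jog '[[1,0,0,-0.02,0,0,0],[1,0,0,-0.04,0,0,0],[1,0,0,-0.06,0,0,0],[1,0,0,-0.08,0,0,0]]'
```

```text
time: 15.45
ee_pos: [0.5451, -0.1565, 0.1441]
tcp_rot: [-89.9, 0.0, 88.9]
wrist_force: [0.6, 0.1, -3.6]
opening: 0.009
```

```bash
python3 -m jog '[[1,0,0,-0.02,0,0,0],[1,0,0,-0.04,0,0,0],[1,0,0,-0.06,0,0,0],[1,0,0,-0.08,0,0,0]]'
```

```text
time: 15.85
ee_pos: [0.5453, -0.1566, 0.1431]
tcp_rot: [-89.9, 0.1, 88.9]
wrist_force: [-2.4, 1.1, 6.7]
opening: 0.0089
```

```bash
python3 -m jog '[[1,0,0,-0.02,0,0,0],[1,0,0,-0.04,0,0,0],[1,0,0,-0.06,0,0,0],[1,0,0,-0.06,0,0,0]]'
```

```text
time: 16.25
ee_pos: [0.5454, -0.1567, 0.1429]
tcp_rot: [-90.0, 0.1, 88.9]
wrist_force: [-4.3, -0.4, 12.9]
opening: 0.0089
```

```bash
python3 -m jog '[[1,0,0,-0.02,0,0,0],[1,0,0,-0.04,0,0,0],[1,0,0,-0.04,0,0,0]]'; python3 chk.py blue
```

```text
time: 16.55
ee_pos: [0.5455, -0.1567, 0.1428]
tcp_rot: [-90.1, 0.1, 88.9]
wrist_force: [-5.8, 1.8, 18.3]
opening: 0.0089
top circ ((0.5447810292243958, 0.10457977652549744), 0.06918270140886307) TCP [ 0.5455 -0.1567  0.1428]
  x 0.46 z hist [ 3  7 11 47 32 10 16 10 21 19 15] x med by z 0.5078 upper 209 0.5015
  x 0.54 z hist [ 0  1  4 12  3  5  2  5  2  8  4] x med by z 0.5771 upper 91 0.5928
side circ ((0.5442502498626709, 0.09884214401245117), 0.06990408897399902) TCP [ 0.5455 -0.1567  0.1428]
  x 0.46 z hist [ 0  2  5 25 18 15 19 24 24 21 23] x med by z 0.5102 upper 242 0.5073
  x 0.54 z hist [ 0  1  4 21  9 14 17 18 18 25 23] x med by z 0.5778 upper 256 0.574
```

Contact is felt on both bars at about 22 N, with the +x bar loaded more. I relieve the push to about the plate's weight and then let go.

```bash
python3 -m jog '[[1,-0.02,0,0.05,0,0,0],[1,-0.03,0,0.1,0,0,0],[1,-0.03,0,0.1,0,0,0]]'
```

```text
time: 16.95
ee_pos: [0.5449, -0.1566, 0.143]
tcp_rot: [-90.0, 0.1, 88.9]
wrist_force: [-0.3, 0.6, 6.5]
opening: 0.009
```

```bash
python3 -m jog '[[1,0,0,0.04,0,0,0],[0.9,0,0,0.04,0,0,0],[0.8,0,0,0.04,0,0,0],[0.7,0,0,0.04,0,0,0],[0.6,0,0,0.04,0,0,0]]'
python3 -m jog '[[0.5,0,0,0,0,0,0],[0.5,0,0,0,0,0,0],[0.5,0,0,0.3,0,0,0],[0.5,0,0,0.7,0,0,0],[0.5,0,0,1.2,0,0,0]]'
python3 -m jog '[[0.5,0,0,0.6,0,0,0],[0.5,0,0,1.4,0,0,0],[0.5,0,0,2.4,0,0,0],[0.5,0,0,3.4,0,0,0],[0.5,0,0,4.4,0,0,0]]'
cat > yel.py <<'E'
from tgt import *
R,n,t=plate_R(-81.2,34.5); C=np.array([.4742,.2259,.0868])
print('above');delta(C+t*.11,R); print('grasp');delta(C+t*.037,R); print(bot.get_obs()['q'].round(1))
E
python3 yel.py; python3 held.py blue; python3 fit.py | sed -n 2p
```

```text
time: 17.45
ee_pos: [0.5441, -0.1565, 0.1428]
tcp_rot: [-89.8, 0.0, 88.9]
wrist_force: [-1.3, -1.2, 0.5]
opening: 0.0341
time: 17.95
ee_pos: [0.5443, -0.1565, 0.1742]
tcp_rot: [-89.9, 0.0, 88.9]
wrist_force: [-0.2, -0.3, 0.5]
opening: 0.0428
time: 18.45
ee_pos: [0.5442, -0.1565, 0.2855]
tcp_rot: [-89.9, 0.1, 88.9]
wrist_force: [0.5, -0.1, -0.4]
opening: 0.043
above
t 18.45 pos [ 0.5442 -0.1565  0.2855] rot [-8.993e+01  5.000e-02  8.888e+01] F [ 0.5 -0.1 -0.4] open 0.043
shift [-3.18 17.76 -4.32] turn [-6.88 -0.47  1.93]
grasp
t 18.45 pos [ 0.5442 -0.1565  0.2855] rot [-8.993e+01  5.000e-02  8.888e+01] F [ 0.5 -0.1 -0.4] open 0.043
shift [-2.93 16.12 -6.73] turn [-6.88 -0.47  1.93]
[-1.600e+01  9.000e+00  2.060e+01  1.017e+02 -1.000e-01 -1.490e+01]
top 215 min [ 0.4887 -0.1577  0.1409] max [ 0.5975 -0.1484  0.1722]
  plane n [-0.    -0.995 -0.098] yaw -90.0 tilt -5.62 c [ 0.5383 -0.1509  0.1591] 174
side 182 min [ 0.4921 -0.1562  0.1362] max [ 0.5872 -0.1466  0.1639]
  plane n [-0.011 -1.     0.023] yaw -90.64 tilt 1.34 c [ 0.5385 -0.151   0.1489] 162
plate_yellow n [ 0.128 -0.821  0.556] tilt from vert 33.8 C [0.474  0.2252 0.0859] rad 0.072 top [0.468  0.2637 0.1441] t [-0.085  0.549  0.831] s [ 0.988  0.153 -0.   ] ext [-0.06868171 -0.07800949] [0.06882463 0.06262518]
```

```bash

python3 -m jog '[[0.5,-0.3,1.4,0,-0.5,0,0.1],[0.3,-0.6,3,0,-1,0,0.3],[0,-0.9,4.6,0,-1.6,-0.1,0.5],[0,-1.2,6.3,0,-2.3,-0.1,0.7],[0,-1.5,8,0,-3,-0.2,0.9]]'
python3 -m jog '[[0,-0.3,1.7,0,-0.7,0,0.2],[0,-0.6,3.4,-0.1,-1.4,-0.1,0.4],[0,-1,5.1,-0.4,-2.1,-0.1,0.6],[0,-1.3,6.8,-0.8,-2.8,-0.2,0.8],[0,-1.7,8.5,-1.2,-3.7,-0.3,1]]'
python3 yel.py
```

```text
time: 19.4
ee_pos: [0.5061, 0.0447, 0.283]
tcp_rot: [-90.6, 15.2, 93.3]
wrist_force: [1.3, -0.2, 0.2]
opening: 0.0851
time: 19.9
ee_pos: [0.4638, 0.2574, 0.2532]
tcp_rot: [-90.2, 33.7, 98.5]
wrist_force: [1.5, -0.1, 0.6]
opening: 0.0854
above
t 19.9 pos [0.4638 0.2574 0.2532] rot [-90.25  33.72  98.51] F [ 1.5 -0.1  0.6] open 0.0854
shift [ 0.04  1.2  -3.03] turn [-0.16  0.02  0.03]
grasp
t 19.9 pos [0.4638 0.2574 0.2532] rot [-90.25  33.72  98.51] F [ 1.5 -0.1  0.6] open 0.0854
shift [ 0.29 -0.43 -5.43] turn [-0.16  0.02  0.03]
[ 43.3  19.3  22.9 114.2 -27.3  39.8]
```

```bash

python3 -m jog '[[0,0,0.6,-0.6,-0.1,0,0],[0,0,1.2,-1.2,-0.16,0,0],[0,0,1.3,-1.9,-0.16,0,0],[0,0,1.3,-2.5,-0.16,0,0],[0,0,1.2,-3,-0.16,0,0]]'
python3 -m jog '[[0,0,-0.3,-0.5,0,0,0],[0,0.1,-0.7,-1,0,0,0],[0,0.2,-1.1,-1.6,0,0,0],[0,0.25,-1.45,-2.1,0,0,0],[0,0.25,-1.62,-2.4,0,0,0]]'
python3 yel.py
```

```text
time: 20.4
ee_pos: [0.4639, 0.2862, 0.1763]
tcp_rot: [-89.9, 34.4, 98.7]
wrist_force: [0.7, -0.1, -0.1]
opening: 0.0852
time: 20.9
ee_pos: [0.4702, 0.2445, 0.1168]
tcp_rot: [-89.9, 34.4, 98.7]
wrist_force: [-0.9, -0.1, 0.3]
opening: 0.0853
above
t 20.9 pos [0.4702 0.2445 0.1168] rot [-89.87  34.44  98.65] F [-0.9 -0.1  0.3] open 0.0853
shift [-0.22  1.72  2.43] turn [-0.01 -0.02  0.04]
grasp
t 20.9 pos [0.4702 0.2445 0.1168] rot [-89.87  34.44  98.65] F [-0.9 -0.1  0.3] open 0.0853
shift [0.03 0.08 0.02] turn [-0.01 -0.02  0.04]
[ 42.1  19.2   7.5  99.1 -28.1  38.8]
```

```bash

python3 -m jog '[[0.2,0,0.06,0.03,0,0,0],[0.4,0,0.06,0.03,0,0,0],[0.6,0,0.06,0.03,0,0,0],[0.7,0,0.06,0.03,0,0,0],[0.8,0,0.06,0.03,0,0,0]]' 60
python3 -m jog '[[0.84,0,0,0,0,0,0],[0.88,0,0,0,0,0,0],[0.92,0,0,0,0,0,0],[1,0,0,0,0,0,0],[1,0,0,0,0,0,0]]'
python3 -m jog '[[1,0,0,0,0,0,0],[1,0,0,0,0,0,0],[1,0,0,0,0,0,0]]'
python3 -m jog '[[1,0,0.15,0.2,0,0,0],[1,0,0.4,0.6,0,0,0],[1,-0.1,0.7,1,0,0,0],[1,-0.1,1,1.5,0,0,0],[1,-0.2,1.3,2,0,0,0]]'
python3 -m jog '[[1,0,-0.2,0.5,0,0,0],[1,0,-0.6,1.2,0,0,0],[1,0,-1.2,2,0,0,0],[1,0,-2,3,0,0,0],[1,0,-3,4.4,0,0,0]]'
python3 slot.py yellow .31
```

```text
time: 21.4
ee_pos: [0.4707, 0.2473, 0.1191]
tcp_rot: [-90.0, 34.4, 98.6]
wrist_force: [-0.4, -0.6, -0.5]
opening: 0.0171
time: 21.9
ee_pos: [0.4706, 0.2469, 0.1191]
tcp_rot: [-90.0, 34.4, 98.6]
wrist_force: [-0.8, 0.2, 3.5]
opening: 0.0093
time: 22.2
ee_pos: [0.4706, 0.247, 0.1191]
tcp_rot: [-90.0, 34.4, 98.6]
wrist_force: [-1.1, -0.4, 5.1]
opening: 0.0093
time: 22.7
ee_pos: [0.4653, 0.2802, 0.1689]
tcp_rot: [-89.9, 34.4, 98.6]
wrist_force: [0.2, -0.3, -3.7]
opening: 0.0091
time: 23.2
ee_pos: [0.4651, 0.2026, 0.2799]
tcp_rot: [-89.9, 34.4, 98.7]
wrist_force: [-0.3, 0.2, -3.8]
opening: 0.009
t 23.2 pos [0.4651 0.2026 0.2799] rot [-89.87  34.42  98.68] F [-0.3  0.2 -3.8] open 0.009
shift [  3.09 -18.34   1.2 ] turn [ 6.88  0.42 -1.91]
[ 39.4  14.6  19.9 114.8 -29.   35.8]
```

```bash

python3 -m jog '[[1,0.2,-1,0.4,0.4,0,-0.1],[1,0.5,-2.2,0.7,1,0,-0.3],[1,0.8,-3.6,1,1.7,0.1,-0.5],[1,1.1,-5,1.2,2.4,0.1,-0.7],[1,1.4,-6.4,1.2,3.1,0.2,-0.9]]'
python3 -m jog '[[1,0.3,-1.4,0,0.7,0,-0.2],[1,0.6,-2.8,0,1.4,0,-0.4],[1,0.9,-4.2,0,2.1,0.1,-0.6],[1,1.2,-5.6,0,2.8,0.2,-0.8],[1,1.5,-7,0,3.5,0.2,-0.95]]'
python3 slot.py yellow .31
```

```text
time: 23.7
ee_pos: [0.4997, 0.0418, 0.3115]
tcp_rot: [-90.9, 18.7, 93.6]
wrist_force: [0.9, 0.1, -4.1]
opening: 0.0093
time: 24.2
ee_pos: [0.5366, -0.1332, 0.3106]
tcp_rot: [-90.3, 1.3, 89.0]
wrist_force: [0.9, 0.5, -4.3]
opening: 0.0088
t 24.2 pos [ 0.5366 -0.1332  0.3106] rot [-90.25   1.29  88.97] F [ 0.9  0.5 -4.3] open 0.0088
shift [ 0.23 -4.91 -0.03] turn [ 0.26  0.05 -0.03]
[-13.3   7.5  21.9 103.8  -1.2 -12.3]
```

```bash

python3 -m jog '[[1,0.1,-1,0,0.1,0,0],[1,0.15,-2.2,0,0.2,0.05,0],[1,0.2,-3.4,0,0.26,0.05,-0.03],[1,0.23,-4.4,0,0.26,0.05,-0.03],[1,0.23,-4.9,0,0.26,0.05,-0.03]]'
python3 -m jog '[[1,0,0,-0.5,0,0,0],[1,0,0,-1.2,0,0,0],[1,0,0,-1.9,0,0,0],[1,0,0,-2.3,0,0,0],[1,0,0,-2.4,0,0,0]]'
python3 slot.py yellow .25; python3 held.py yellow y1; python3 chk.py yellow
python3 - <<'E'
import cv2,numpy as np
a=cv2.imread('pics/y1top.png');b=cv2.imread('pics/y1side.png')
a=cv2.resize(a[140:300,370:490],None,fx=3.3,fy=3.3);b=cv2.resize(b[60:220,320:440],None,fx=3.3,fy=3.3)
cv2.imwrite('pics/held2.png',np.hstack([a,b]))
E
```

```text
time: 24.7
ee_pos: [0.542, -0.2559, 0.3098]
tcp_rot: [-89.9, 0.1, 88.8]
wrist_force: [-0.5, 0.6, -3.8]
opening: 0.009
time: 25.2
ee_pos: [0.5428, -0.2529, 0.2484]
tcp_rot: [-89.8, 0.0, 88.9]
wrist_force: [0.5, 0.9, -3.2]
opening: 0.0093
t 25.2 pos [ 0.5428 -0.2529  0.2484] rot [-8.981e+01  5.000e-02  8.892e+01] F [ 0.5  0.9 -3.2] open 0.0093
shift [-0.02 -0.12  0.06] turn [ 0.01 -0.04 -0.02]
[-24.9  12.5  20.5  98.1  -0.1 -23.8]
top 988 min [ 0.4762 -0.2543  0.1515] max [ 0.6029 -0.2453  0.267 ]
  plane n [-0.019 -1.    -0.003] yaw -91.1 tilt -0.16 c [ 0.5355 -0.2471  0.209 ] 884
side 1106 min [ 0.4775 -0.2532  0.1459] max [ 0.6026 -0.2428  0.2627]
  plane n [-0.009 -1.    -0.   ] yaw -90.54 tilt -0.0 c [ 0.5382 -0.2479  0.2043] 966
top circ ((0.5421847105026245, 0.20958155393600464), 0.07047224789857864) TCP [ 0.5434 -0.253   0.2495]
  x 0.46 z hist [ 4  8  5 55 31 10 16 13 13 25 18] x med by z 0.5078 upper 214 0.5014
  x 0.54 z hist [ 1  6  7 94 46 14 17 13 19 17 16] x med by z 0.5781 upper 197 0.5828
side circ ((0.5443263649940491, 0.20979169011116028), 0.07075042277574539) TCP [ 0.5434 -0.253   0.2495]
  x 0.46 z hist [ 1  1  5 27 16 19 13  5 10 12  4] x med by z 0.5084 upper 11 0.5134
  x 0.54 z hist [ 0  2  4 13  2  1  3  3  5  6  4] x med by z 0.5802 upper 12 0.5982
```

View pics/held2.png

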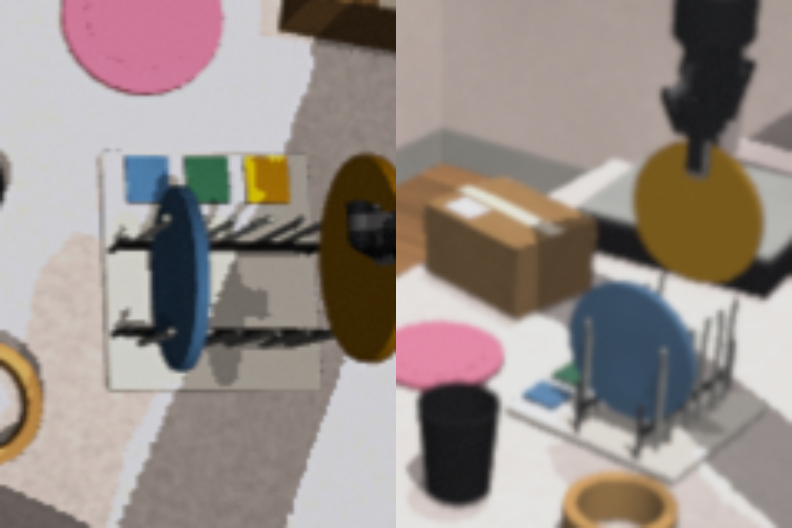

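The blue plate stands in the blue slot (crop about 180, 275 in the top view). The yellow plate hangs over the yellow slot and needs a shift of about 3 mm towards -y before it goes down.

```bash

python3 -m jog '[[1,-0.01,-0.06,0,0,0,0],[1,-0.02,-0.13,0,0,0,0],[1,-0.02,-0.13,0,0,0,0]]'
python3 held.py yellow
```

```text
time: 25.7
ee_pos: [0.5434, -0.2566, 0.2491]
tcp_rot: [-89.9, 0.1, 88.9]
wrist_force: [0.1, 0.0, -4.1]
opening: 0.0089
top 1007 min [ 0.4767 -0.2578  0.1515] max [ 0.6036 -0.249   0.2671]
  plane n [-0.019 -1.    -0.001] yaw -91.11 tilt -0.08 c [ 0.5368 -0.2509  0.2091] 908
side 1110 min [ 0.4781 -0.2571  0.1458] max [ 0.6023 -0.2451  0.2644]
  plane n [-0.011 -1.     0.001] yaw -90.63 tilt 0.04 c [ 0.5395 -0.2514  0.2043] 956
```

```bash

python3 -m jog '[[1,0,0,-0.3,0,0,0],[1,0,0,-0.6,0,0,0],[1,0,0,-0.9,0,0,0],[1,0,0,-1.2,0,0,0],[1,0,0,-1.5,0,0,0]]'
python3 -m jog '[[1,0,0,-0.3,0,0,0],[1,0,0,-0.6,0,0,0],[1,0,0,-0.9,0,0,0],[1,0,0,-1.2,0,0,0],[1,0,0,-1.5,0,0,0]]'
python3 -m jog '[[1,0,0,-0.1,0,0,0],[1,0,0,-0.25,0,0,0],[1,0,0,-0.4,0,0,0],[1,0,0,-0.55,0,0,0],[1,0,0,-0.7,0,0,0]]'
```

```text
time: 26.3
ee_pos: [0.5432, -0.2562, 0.2104]
tcp_rot: [-89.9, 0.1, 88.9]
wrist_force: [0.2, 0.1, -4.0]
opening: 0.0091
time: 26.8
ee_pos: [0.5433, -0.2563, 0.1732]
tcp_rot: [-89.9, 0.1, 88.9]
wrist_force: [-0.2, -0.1, -2.7]
opening: 0.0088
time: 27.3
ee_pos: [0.5434, -0.2563, 0.1562]
tcp_rot: [-89.9, 0.1, 88.9]
wrist_force: [-0.4, -1.0, -3.6]
opening: 0.0089
```

```bash

python3 -m jog '[[1,0,0,-0.06,0,0,0],[1,0,0,-0.12,0,0,0],[1,0,0,-0.18,0,0,0],[1,0,0,-0.24,0,0,0],[1,0,0,-0.3,0,0,0]]'
```

```text
time: 27.8
ee_pos: [0.5433, -0.2563, 0.1488]
tcp_rot: [-89.9, 0.1, 88.9]
wrist_force: [-1.0, 0.6, -3.6]
opening: 0.0091
```

```bash

python3 -m jog '[[1,0,0,-0.03,0,0,0],[1,0,0,-0.06,0,0,0],[1,0,0,-0.09,0,0,0],[1,0,0,-0.12,0,0,0]]'
```

```text
time: 28.2
ee_pos: [0.5433, -0.2563, 0.1458]
tcp_rot: [-89.9, 0.1, 88.9]
wrist_force: [-0.5, 0.4, -4.1]
opening: 0.009
```

```bash

python3 -m jog '[[1,0,0,-0.02,0,0,0],[1,0,0,-0.04,0,0,0],[1,0,0,-0.06,0,0,0]]'
```

```text
time: 28.5
ee_pos: [0.5433, -0.2563, 0.1443]
tcp_rot: [-89.9, 0.1, 88.9]
wrist_force: [-1.0, 0.5, -4.0]
opening: 0.0089
```

```bash

python3 -m jog '[[1,0,0,-0.02,0,0,0],[1,0,0,-0.04,0,0,0],[1,0,0,-0.04,0,0,0]]'
```

```text
time: 28.8
ee_pos: [0.5433, -0.2563, 0.1433]
tcp_rot: [-89.9, 0.1, 88.9]
wrist_force: [-1.2, 0.0, -3.6]
opening: 0.0092
```

```bash

python3 -m jog '[[1,0,0,-0.02,0,0,0],[1,0,0,-0.04,0,0,0],[1,0,0,-0.04,0,0,0]]'
```

```text
time: 29.1
ee_pos: [0.5433, -0.2563, 0.1422]
tcp_rot: [-89.9, 0.1, 88.9]
wrist_force: [-0.0, -0.3, -4.2]
opening: 0.0091
```

```bash

python3 -m jog '[[1,0,0,-0.02,0,0,0],[1,0,0,-0.04,0,0,0],[1,0,0,-0.04,0,0,0]]'
```

```text
time: 29.4
ee_pos: [0.5433, -0.2563, 0.1416]
tcp_rot: [-89.9, 0.1, 88.9]
wrist_force: [-0.9, -0.1, -1.5]
opening: 0.0089
```

Contact is starting.

```bash

python3 -m jog '[[1,0,0,-0.02,0,0,0],[1,0,0,-0.03,0,0,0],[1,0,0,-0.03,0,0,0]]'
```

```text
time: 29.7
ee_pos: [0.5434, -0.2564, 0.1415]
tcp_rot: [-89.9, 0.1, 88.9]
wrist_force: [-2.3, 0.6, 5.3]
opening: 0.0092
```

```bash

python3 -m jog '[[1,-0.02,0,0,0,0,0],[1,-0.03,0,0,0,0,0],[1,-0.03,0,0,0,0,0]]'; python3 chk.py yellow | grep circ
```

```text
time: 30.0
ee_pos: [0.543, -0.2564, 0.1414]
tcp_rot: [-90.0, 0.1, 88.9]
wrist_force: [-0.4, 1.6, 4.9]
opening: 0.0088
top circ ((0.5421533584594727, 0.1045902892947197), 0.06954865157604218) TCP [ 0.543  -0.2564  0.1414]
side circ ((0.5424600839614868, 0.10331714898347855), 0.06928166002035141) TCP [ 0.543  -0.2564  0.1414]
```

Balanced on both bars: about 9 N upward and Fx near 0. Releasing and retreating.

```bash
python3 -m jog '[[1,0,0,0.02,0,0,0],[0.9,0,0,0.02,0,0,0],[0.8,0,0,0.02,0,0,0],[0.7,0,0,0.02,0,0,0],[0.6,0,0,0.02,0,0,0]]'
python3 -m jog '[[0.5,0,0,0,0,0,0],[0.5,0,0,0,0,0,0],[0.5,0,0,0.3,0,0,0],[0.5,0,0,0.7,0,0,0],[0.5,0,0,1.2,0,0,0]]'
python3 -m jog '[[0.5,0,0,0.6,0,0,0],[0.5,0,0,1.4,0,0,0],[0.5,0,0,2.4,0,0,0],[0.5,0,0,3.4,0,0,0],[0.5,0,0,4.4,0,0,0]]'
python3 -m jog '[[0.5,-1,-0.6,0.6,0,0,0],[0.5,-2,-1.4,1,0,0,0],[0.5,-3,-2.4,1,0,0,0],[0.5,-4.5,-3.4,1,0,0,0],[0.5,-6,-4.4,1,0,0,0]]'
python3 - <<'E'
from h import *
a,d=snap('top');b,e=snap('side')
for n,p,dd in(('top',a,d),('side',b,e)):
    w=world(n,dd); h=cv2.cvtColor(p,cv2.COLOR_RGB2HSV).astype(int)
    for c,l,hh,y0 in(('blue',95,120,-.156),('yellow',14,35,-.256)):
        m=(h[...,0]>=l)&(h[...,0]<=hh)&(h[...,1]>90)&(abs(w[...,1]-y0)<.02)&(w[...,2]>.03)&(abs(w[...,0]-.543)<.09)
        P=w[m]; print(n,c,len(P),cv2.minEnclosingCircle(P[:,[0,2]].astype(np.float32)),np.percentile(P[:,1],[2,98]).round(4))
    for l in('tape_roll','pen_cup'):
        for r in bot.regions_of(n,l)[:1]: print(n,l,np.nanmedian(w[r['pixels']],0).round(3))
a=cv2.resize(a[140:300,330:490],None,fx=2.5,fy=2.5);b=cv2.resize(b[100:260,300:460],None,fx=2.5,fy=2.5)
cv2.imwrite('pics/end.png',np.hstack([a,b])[...,::-1])
E
```

```text
time: 30.6
ee_pos: [0.5424, -0.2563, 0.1407]
tcp_rot: [-89.8, 0.1, 88.9]
wrist_force: [-0.0, -0.4, 0.3]
opening: 0.0337
time: 31.1
ee_pos: [0.5425, -0.2563, 0.1722]
tcp_rot: [-89.9, 0.1, 88.9]
wrist_force: [-0.4, 0.1, 0.1]
opening: 0.0427
time: 31.6
ee_pos: [0.5424, -0.2562, 0.2835]
tcp_rot: [-90.0, 0.1, 88.9]
wrist_force: [0.1, -0.3, 0.3]
opening: 0.0425
time: 32.1
ee_pos: [0.3914, -0.3669, 0.3073]
tcp_rot: [-89.9, 0.1, 89.0]
wrist_force: [-0.0, -0.4, 0.2]
opening: 0.0427
top blue 729 ((0.5428336262702942, 0.10170202702283859), 0.07230519503355026) [-0.1582 -0.1484]
top yellow 1051 ((0.5448019504547119, 0.1012917160987854), 0.07316873967647552) [-0.258 -0.248]
top tape_roll [ 0.457 -0.011  0.047]
top pen_cup [0.63  0.006 0.041]
side blue 929 ((0.5436981916427612, 0.10333515703678131), 0.06802166253328323) [-0.1558 -0.1471]
side yellow 722 ((0.5421185493469238, 0.10132105648517609), 0.07095682621002197) [-0.257  -0.2449]
side tape_roll [ 0.456 -0.004  0.029]
side pen_cup [0.613 0.023 0.062]
```

View pics/end.png

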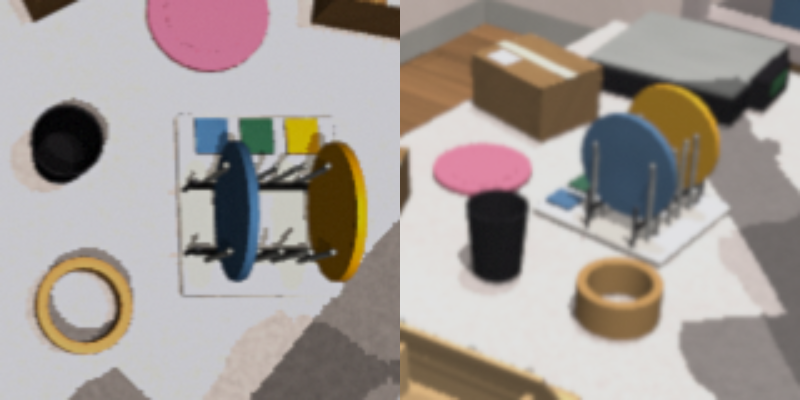

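Both plates stand upright in their own slots, blue at crop (237, 210) and yellow at (338, 212). The cup and tape are where they were. Handing in.

```bash
python3 -c "
from workcell import bot
print(bot.job_done())"
```

```text
the job is handed in; nothing more can be done
None
```

Both plates now stand upright in the rack, blue in the blue-tagged slot and yellow in the yellow-tagged slot. I handed the job in at about 32 s.

- **Seating:** I lowered each plate in 1–2 mm steps until it touched both bars, eased or centred it until the sideways force was near zero, then let go and moved the arm clear. On the blue plate I sent two small extra lowering moves after first contact, so the push briefly reached about 22 N before I backed it off to about 10 N. The yellow plate peaked at about 9 N.
- **Last checks:** Both plates' centres measured about 101–103 mm above the table, which matches the bars seen at about 36 mm. Their positions across the rack fit the slots to about 2 mm. The pen cup did not move. The tape roll's top-camera reading shifted by about 6 mm, but the side camera gave the same position to within 2 mm, so I put that down to the detector's mask.
- **Other trouble:** Joint 6 reached the end of its range on the first approach, so I used the half-turned grasp for both plates. No check failed.

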